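Register the notched cutting die in the locating square

TASK

Slide the dark notched cutting die along the board, without lifting it, until one long side lies flush against the long stop of the aluminium locating square and one end is up against its short end stop; either end may lead. Leave the smaller plain dark die and the paper weight beside it where they are.

Things in the scene. Friction and masses are not known exactly. Their poses are not given: they have to be found in the camera images.
- square: Aluminium L-shaped locating square fixed to the board, bars 24 mm wide, 14 mm high. Origin: inner corner of the two stop faces, at board height; z up. Long stop, far from the robot: face x = 0, from the corner to y = -156 mm. End stop, at the left seen from the robot: face y = 0, from the corner to x = -82 mm. The die belongs in the quarter x < 0, y < 0.
- notched_die: Dark steel cutting die, an open frame 120 mm long (x), 48 wide (y), 30 high, 0.2 kg: each long side has a small notch near its middle, ends square. Origin: centre of underside, z up. Starts in the square's open quarter, clear of both stops, long axis within 20 degrees of the long stop. Slides easily (under 3 N). Registered, its origin is at x = -24, y = -60 mm of the square.
- plain_die: Bystander, loose: smaller dark oblong cutting die without notches and with rounded corners, 88 x 40 x 30 mm. Origin: centre of its underside. To be left alone; it and the weight stand one to the left, one to the right of the work.
- weight: Bystander, loose: dark steel paper weight, a block 50 x 62 mm and 22 mm high with a light wooden knob on top (48 mm in all), 0.62 kg. Origin: centre of its underside. To be left alone.
Things that resemble listed ones, but are neither listed nor needed, are in the scene too. Leave any purple or turquoise look-alike of the notched_die alone.

How it is judged (in metres and radians):
At the end, for the whole second after the job is handed in: The notched die stands flat on the board at rest in the corner of the locating square: its centre within 10 mm of where it is when it touches both stops, in either direction, its long axis within 10 degrees of the long stop (x of notched_die in the frame of square between -0.034 and -0.014 m and y of notched_die in the frame of square between -0.07 and -0.05 m and angle between the x axis of notched_die and the y axis of square, either way round below 0.175 rad and angle between notched_die's own z axis and vertical below 0.1 rad and height (world z) of notched_die below 0.006 m and linear speed of notched_die below 0.01 m/s).
It fails at once if the notched die is lifted more than 20 mm off the board (height (world z) of notched_die above 0.02 m).
It fails at once if the plain dark die is moved more than 20 mm (distance of plain_die from where it was at the start of the episode above 0.02 m).
It fails at once if the paper weight is moved more than 20 mm (distance of weight from where it was at the start of the episode above 0.02 m).
It also fails if it takes over 45 s, if anything falls off the work surface, if the arm or the gripper's body presses on something with over 40 N, if the wrist force passes 120 N, or if a joint passes its speed limit or range.

ROBOT

A 7-joint arm with a two-finger parallel gripper is mounted at the origin on a cart in front of the work surface, level with it; the furniture and walls round the work are solid. World frame = base frame: x ahead of the robot, y to its left, z up, the work surface at z = 0. Lengths are in m, angles in degrees, forces in N, time in s.
With the tool pointing down it reaches from about 0.425 to 0.875 m from the base axis. Payload 4.7 kg.
Tool frame: the origin (TCP) lies on the front face of the gripper's body, between the roots of the fingers; the fingertips stand 70 mm ahead of it and the grasp point (between the pads) lies 51 mm ahead of it; z points along the fingers, y is the direction in which the jaws open and shut (so a half turn about z gives the same grasp; the last joint's range is limited). The gripper opens to 87 mm and grips with 3 to 60 N. Pads are 19 mm wide; open, the fingers measure 117 mm over their backs; the gripper's body (75 mm by 190 mm) begins 51 mm behind the grasp point.
Start: joints at [73.688, 18.392, -4.016, 83.108, 1.295, 78.541, -3.26], TCP at [0.191, -0.621, 0.292] pointing down, gripper open.
Joint ranges: [-163.93, 163.93], [-17.29, 119.83], [-79.2, 71.16], [3.27, 140.29], [-89.18, 269.18], [5.43, 117.66], [-154.24, 154.24]. Speed limits (degrees/s): [147.25, 147.25, 180, 180, 180, 180, 180].

INTERFACE

Orientations are given as [roll, pitch, yaw] about the fixed x, y, z axes, in that order (R = Rz(yaw) Ry(pitch) Rx(roll)).
In Python, from cell import env gives the robot as it stands.
- The arm moves only by the tool drive_tool, never from a script. Its argument "commands" is a list of rows, each a list of 7 numbers: the shift along the tool's x, y, z in cm, then the turn, a rotation vector about the tool's x, y, z in degrees, then the opening, from 0 (shut) to 1 (fully open). In form: [[tx, ty, tz, rx, ry, rz, hand], ...]. A call has 1 to 20 rows; each row shifts and turns the commanded pose from where the row before left it, along the tool's axes as they then stand; what a row does not reach is not made up. A row lasts 1/12 s, in which the tool goes at most 41.7 mm and 7.16 degrees, less where a joint would pass 70% of its speed; a pose out of reach is approached as far as the arm can. A call is refused whole if a number of a shift passes 4.17 or a number of a turn 7.16, either way. A call with a gripper value outside its range is refused whole. The fingers move at their own pace and stop on an object; "force" is the grip in N (left out, the last holds). Time passes only in rows, so rows that do not move let the fingers close. It gives the time, the measured TCP pose, the force and the opening at its end, in the units of the state.
- env.get_obs(): the state, without advancing time (a new reading comes with each control period).
- env.read_camera(name): name is "scene" or "side" or "wrist"; returns a dict with "img" (420x560x3 uint8, blue, green, red), "mtx" (3x3 intrinsics, pixels), "pose" (4x4, takes a point from camera to world coordinates). Camera axes: x right, y down, z forward; pixel columns grow to the right and rows downward; lengths in m; the calibration is good to about 2 mm. The wrist camera is an equidistant fisheye: a pixel r from the principal point sees the ray r / f radians off the axis. A picture is of the moment at which its call begins. There is no depth.
- env.sign_off(): hands the job in, once; it reports no verdict.
The state is a dict: "time_s": time; "qpos": joint angles; "joint_velocities": joint speeds; "effort": joint torques, N m; "tool_pos": TCP position; "tool_rot": TCP orientation; "force": force on the tool from outside, world axes, zero at the start; "wrist_torque": the same for the moment, N m; "grip_width": finger opening in m.
Only numpy, scipy, OpenCV 4.12 (cv2) and the standard library are available. Lean on these libraries where they do the work, as an engineer would, in place of code of your own. Each camera call takes 0.05 s, during which the arm holds its last target.

## Working session

There is one attempt and no reset: what is moved stays moved. The work goes in short steps, Python scripts to look and compute and a tool call to move; the robot and the scene stay as the last step left them, time stands still between calls to the robot, and variables do not carry over. Pictures are saved under pics/ and viewed, and the job is handed in when it is done.

Besides the shell and the picture viewer there is one more tool, called after "Call:" in YAML: its name, and indented under it one key for each argument. drive_tool: Moves the arm, as the interface text tells. Its arguments: {"type":"object","properties":{"commands":{"type":"array"},"force":{"type":"number"}},"required":["commands"]}

```bash
ls; mkdir -p pics; python3 - <<'E'
from cell import env
import cv2
o=env.get_obs();print(o)
for n in("scene","side","wrist"):
    r=env.read_camera(n);cv2.imwrite(f"pics/{n}0.png",r["img"]);print(n,r["mtx"].tolist(),r["pose"].round(4).tolist())
E
```

```text
pics
{'time_s': 0.0, 'qpos': array([73.686791  , 18.43756012, -4.01342238, 83.17347989,  1.29511421,
       78.5422518 , -3.25922866]), 'joint_velocities': array([ 0.01051908, -0.00930366,  0.09149224,  0.02033362, -0.09842771,
       -0.08304738,  0.0316019 ]), 'effort': array([ 5.80588294e-04, -4.91288424e+01, -4.03676005e-01, -3.12530673e+01,
       -6.37987931e-02,  4.37390408e-02,  1.95732950e-04]), 'tool_pos': array([ 0.19116712, -0.6208139 ,  0.29119057]), 'tool_rot': array([-1.79891949e+02,  6.57059679e-03,  1.71217259e+01]), 'force': array([-0.12856139,  0.01178103, -0.6480532 ]), 'wrist_torque': array([ 0.02148803,  0.04108989, -0.00998383]), 'grip_width': 0.08718049010326556}
scene [[415.47314303683083, 0.0, 277.9537047561556], [0.0, 415.47314303683083, 207.58354548926587], [0.0, 0.0, 1.0]] [[0.8838, -0.3681, 0.2888, 0.245], [-0.4678, -0.6806, 0.5639, -0.5467], [-0.011, -0.6335, -0.7737, 0.7504], [0.0, 0.0, 0.0, 1.0]]
side [[382.15587813040867, 0.0, 280.6925444568037], [0.0, 382.15587813040867, 211.0563966168821], [0.0, 0.0, 1.0]] [[-0.9337, -0.2069, 0.2922, 0.2205], [-0.3579, 0.5564, -0.7499, 0.6891], [-0.0075, -0.8048, -0.5936, 0.5847], [0.0, 0.0, 0.0, 1.0]]
wrist [[325.19226210127806, 0.0, 277.3846869528059], [0.0, 325.19226210127806, 213.49981662483765], [0.0, 0.0, 1.0]] [[0.2955, -0.9093, -0.2932, 0.2733], [-0.9554, -0.2815, -0.0899, -0.5961], [-0.0008, 0.3066, -0.9518, 0.3843], [0.0, 0.0, 0.0, 1.0]]
```

View pics/scene0.png

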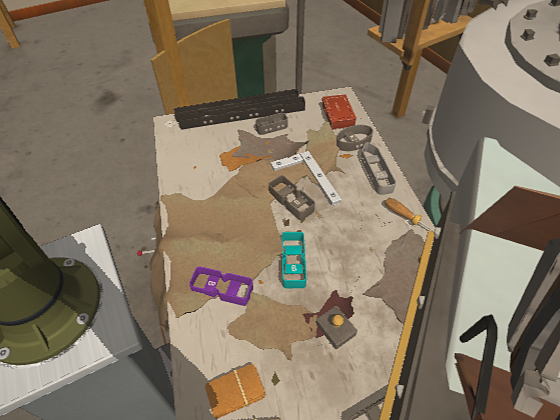

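View pics/side0.png

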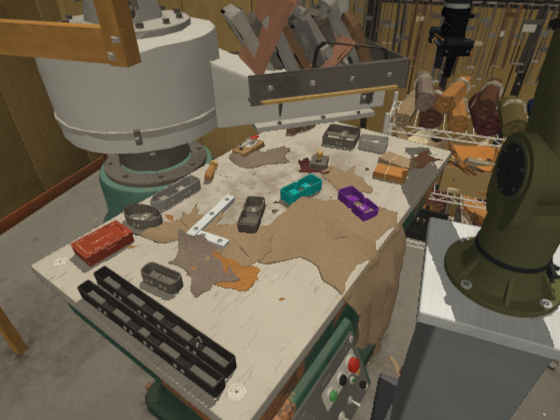

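The scene view shows the aluminium square with its corner near (303,158). A dark two-window frame lies in its open quarter at (292,197). A small dark die is at (270,123), a round ring at (354,137), a long grey frame at (377,168) and the weight at (337,325). The look-alikes are teal (293,260) and purple (222,285). The frame at (292,197) fits the description best, so I'll enlarge it to confirm.

```bash
python3 - <<'E'
import cv2,numpy as np
a=cv2.imread("pics/scene0.png")[110:235,230:410];b=cv2.imread("pics/side0.png")[170:310,120:300]
a=cv2.resize(a,None,fx=4.4,fy=4.4,interpolation=cv2.INTER_CUBIC)
b=cv2.resize(b,None,fx=4.2,fy=4.2,interpolation=cv2.INTER_CUBIC)
cv2.imwrite("pics/sc.png",a);cv2.imwrite("pics/si.png",b)
E
```

```text
(no output)
```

View pics/sc.png

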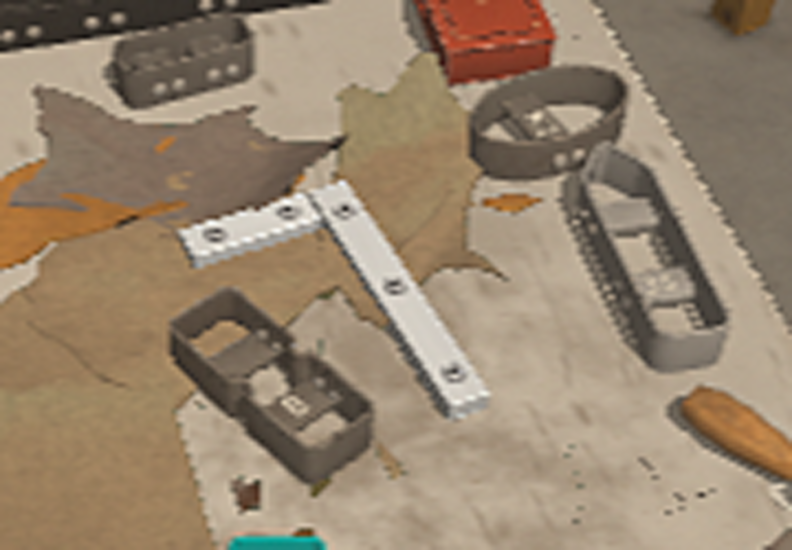

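View pics/si.png

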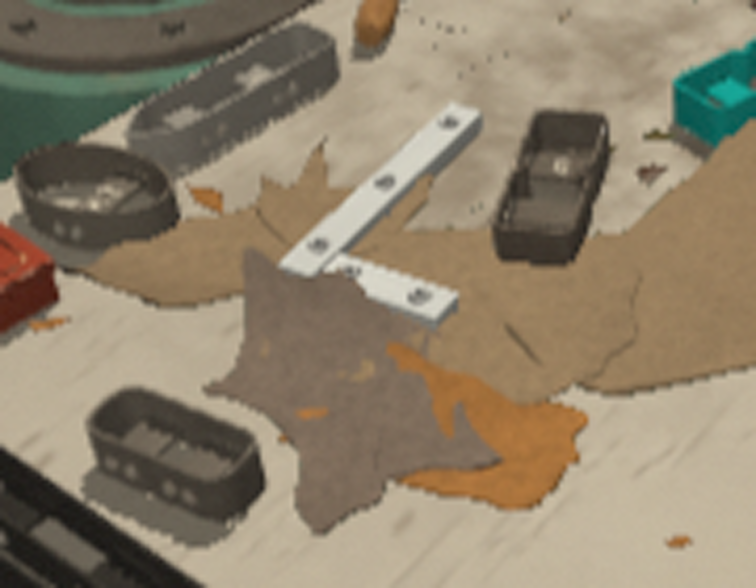

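The crop confirms it: the frame at scene (292,197) is dark and square-ended, with a notch in each long side near the middle. That makes it the notched die. The plain die with rounded corners is at (270,123). Now I'll measure.

```bash
cat > h.py <<'E'
import numpy as np,cv2
from cell import env
def ray(cam,px):
    K=cam["mtx"];P=cam["pose"];d=P[:3,:3]@np.linalg.inv(K)@np.array([*px,1.]);return P[:3,3],d/np.linalg.norm(d)
def onplane(cam,px,z):
    o,d=ray(cam,px);return (o+d*(z-o[2])/d[2])
def tri(c1,p1,c2,p2):
    o1,d1=ray(c1,p1);o2,d2=ray(c2,p2)
    t=np.linalg.lstsq(np.c_[d1,-d2],o2-o1,rcond=None)[0];a=o1+t[0]*d1;b=o2+t[1]*d2
    return (a+b)/2,np.linalg.norm(a-b)
E
python3 - <<'E'
from h import *
s=env.read_camera("scene");d=env.read_camera("side")
S=lambda x,y:(230+(x+.5)/4.4-.5,110+(y+.5)/4.4-.5)
D=lambda x,y:(120+(x+.5)/4.2-.5,170+(y+.5)/4.2-.5)
pairs={"long end outer":((492,390),(483,117)),"long end inner":((446,408),None),"short end outer(near)":((196,255),None),"short end far":((180,232),None),
"corner outer":((348,182),(283,265)),"inner corner":((322,224),(340,262)),"short tip A":((196,258),(460,293)),"short tip B":((180,232),(436,315)),
"long tip in":((446,408),(482,116)),"long tip out":((490,390),(448,102))}
for k,(p,q) in pairs.items():
    print(k,onplane(s,S(*p),.014).round(4), None if q is None else (onplane(d,D(*q),.014).round(4),tri(s,S(*p),d,D(*q))[0].round(4)))
print("die top")
for k,p,q in [("a",(172,335),(602,118)),("a2",(172,335),(536,112)),("b",(230,290),(536,112)),("c",(372,405),(497,228)),("d",(312,448),(580,236))]:
    print(k,onplane(s,S(*p),.03).round(4),onplane(d,D(*q),.03).round(4),tri(s,S(*p),d,D(*q))[0].round(4))
E
```

```text
long end outer [ 0.6631 -0.0555  0.014 ] (array([ 0.6375, -0.046 ,  0.014 ]), array([ 0.6532, -0.0573,  0.0101]))
long end inner [ 0.635  -0.0544  0.014 ] None
short end outer(near) [0.5718 0.1082 0.014 ] None
short end far [0.5723 0.1289 0.014 ] None
corner outer [0.6777 0.1189 0.014 ] (array([0.6767, 0.1244, 0.014 ]), array([0.6792, 0.1214, 0.0111]))
inner corner [0.6468 0.0958 0.014 ] (array([0.6482, 0.111 , 0.014 ]), array([0.6526, 0.1035, 0.006 ]))
short tip A [0.5707 0.1061 0.014 ] (array([0.573 , 0.1112, 0.014 ]), array([0.5732, 0.1091, 0.0114]))
short tip B [0.5723 0.1289 0.014 ] (array([0.5768, 0.1319, 0.014 ]), array([0.5752, 0.1313, 0.0126]))
long tip in [ 0.635  -0.0544  0.014 ] (array([ 0.6386, -0.0468,  0.014 ]), array([ 0.6393, -0.0509,  0.0099]))
long tip out [ 0.6621 -0.055   0.014 ] (array([ 0.6662, -0.0535,  0.014 ]), array([ 0.6647, -0.0536,  0.0131]))
die top
a [0.5258 0.0471 0.03  ] [ 0.557  -0.0497  0.03  ] [0.5186 0.0145 0.0748]
a2 [0.5258 0.0471 0.03  ] [ 0.5977 -0.0416  0.03  ] [0.5377 0.0257 0.0717]
b [0.5686 0.0615 0.03  ] [ 0.5977 -0.0416  0.03  ] [0.5558 0.0252 0.0776]
c [ 0.5942 -0.0453  0.03  ] [0.5693 0.0705 0.03  ] [ 0.6174 -0.0037 -0.0337]
d [ 0.5529 -0.0553  0.03  ] [0.523  0.0609 0.03  ] [ 0.5691 -0.0154 -0.0336]
```

View pics/wrist0.png

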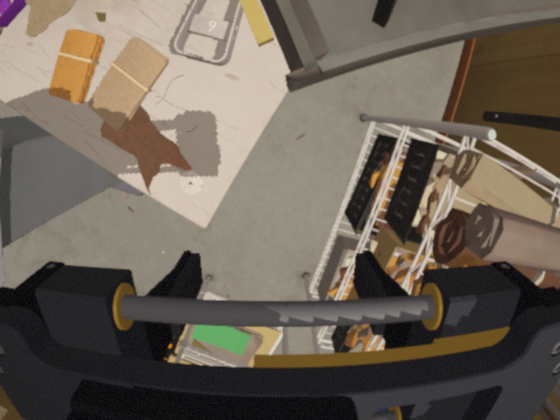

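```bash
python3 - <<'E'
from h import *
s=env.read_camera("scene");d=env.read_camera("side")
S=lambda x,y:(230+(x+.5)/4.4-.5,110+(y+.5)/4.4-.5)
D=lambda x,y:(120+(x+.5)/4.2-.5,170+(y+.5)/4.2-.5)
for k,p,q in [("a",(172,335),(580,236)),("b",(230,290),(497,228)),("c",(372,405),(536,112)),("d",(312,448),(602,118))]:
    m,e=tri(s,S(*p),d,D(*q));print(k,m.round(4),round(e,4))
for k,p,z in [("plain",(270,121),.025),("weight",(338,322),.04),("teal",(293,260),.03),("teal top L",(284,234),.03),("teal top R",(303,234),.03),("longgrey",(378,168),.03),("ring",(354,137),.03)]:
    print(k,onplane(s,p,z).round(3))
E
```

```text
a [0.5277 0.0526 0.023 ] 0.0015
b [0.5714 0.0657 0.0254] 0.0014
c [ 0.597  -0.0433  0.0281] 0.0034
d [ 0.5563 -0.0525  0.0271] 0.0041
plain [0.639 0.262 0.025]
weight [ 0.481 -0.316  0.04 ]
teal [ 0.476 -0.158  0.03 ]
teal top L [ 0.491 -0.092  0.03 ]
teal top R [ 0.527 -0.111  0.03 ]
longgrey [ 0.785 -0.027  0.03 ]
ring [0.798 0.094 0.03 ]
```

Call:
drive_tool:
  commands:
    - [2.7, -2.7, 0, 0, 0, 0, 0.7]
    - [2.7, -2.7, 0, 0, 0, 0, 0.7]
    - [2.7, -2.7, 0, 0, 0, 0, 0.7]
    - [2.7, -2.7, 0, 0, 0, 0, 0.7]
    - [2.7, -2.7, 0, 0, 0, 0, 0.7]
    - [2.7, -2.7, 0, 0, 0, 0, 0.7]
    - [2.7, -2.7, 0, 0, 0, 0, 0.7]
    - [2.7, -2.7, 0, 0, 0, 0, 0.7]
    - [2.7, -2.7, 0, 0, 0, 0, 0.7]
    - [2.7, -2.7, 0, 0, 0, 0, 0.7]
    - [2.7, -2.7, 0, 0, 0, 0, 0.7]
    - [2.7, -2.7, 0, 0, 0, 0, 0.7]
    - [2.7, -2.7, 0, 0, 0, 0, 0.7]
    - [2.7, -2.7, 0, 0, 0, 0, 0.7]
    - [2.7, -2.7, 0, 0, 0, 0, 0.7]
    - [2.7, -2.7, 0, 0, 0, 0, 0.7]
    - [2.7, -2.7, 0, 0, 0, 0, 0.7]
    - [0, 0, 0, 0, 0, 0, 0.7]

```text
time_s: 1.85
tool_pos: [0.4972, -0.0388, 0.293]
tool_rot: [-179.8, -0.3, 17.8]
force: [-0.5, 0.4, 1.3]
grip_width: 0.0608
```

```bash
python3 - <<'E'
from h import *
r=env.read_camera("wrist");cv2.imwrite("pics/w1.png",r["img"]);print(r["pose"].round(4).tolist())
E
```

```text
[[0.3065, -0.9071, -0.2885, 0.5786], [-0.9519, -0.2927, -0.0908, -0.0134], [-0.0021, 0.3024, -0.9532, 0.3864], [0.0, 0.0, 0.0, 1.0]]
```

View pics/w1.png

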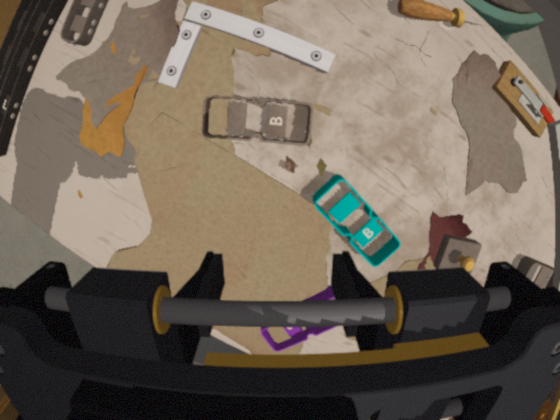

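The wrist view shows the notched die with corners near (210,97), (310,103), (307,141) and (204,137). The square's inner corner is near (205,26), and its bars end at (330,72) and (177,86).

```bash
cat >> h.py <<'E'
def wplane(cam,px,z):
    K=cam["mtx"];P=cam["pose"];v=np.array([px[0]-K[0,2],px[1]-K[1,2]]);r=np.linalg.norm(v);t=r/K[0,0]
    d=P[:3,:3]@np.array([*(np.sin(t)*v/r),np.cos(t)]);o=P[:3,3];return o+d*(z-o[2])/d[2]
E
python3 - <<'E'
from h import *
r=env.read_camera("wrist")
for p in [(210,97),(310,103),(307,141),(204,137)]: print("die",wplane(r,p,.03).round(4))
for p in [(205,26),(330,72),(177,86),(190,3),(335,52)]: print("sq",wplane(r,p,.014).round(4))
c=cv2.resize(r["img"][0:160,150:350],None,fx=4,fy=3.7,interpolation=cv2.INTER_CUBIC);cv2.imwrite("pics/w1c.png",c)
E
```

```text
die [0.5736 0.0584 0.03  ]
die [ 0.5988 -0.0473  0.03  ]
die [ 0.5581 -0.0573  0.03  ]
die [0.5291 0.0524 0.03  ]
sq [0.6529 0.0933 0.014 ]
sq [ 0.6416 -0.059   0.014 ]
sq [0.5762 0.1038 0.014 ]
sq [0.6771 0.1206 0.014 ]
sq [ 0.6661 -0.0572  0.014 ]
```

View pics/w1c.png

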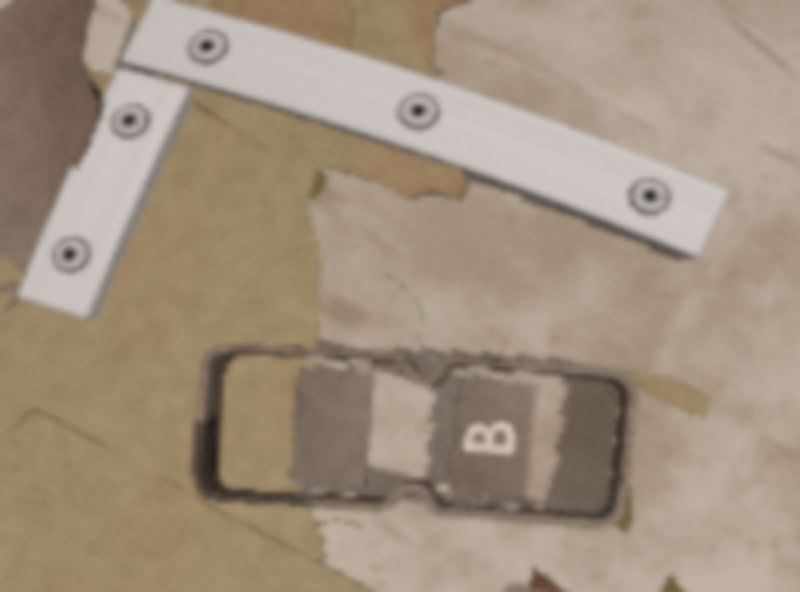

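Call:
drive_tool:
  commands:
    - [1.2, -1.2, 2.5, 0, 0, 0, 0.7]
    - [1.2, -1.1, 2.5, 0, 0, 0, 0.7]
    - [0, 0, 3, 0, 0, 3.3, 0.7]
    - [0, 0, 3, 0, 0, 0, 0.7]
    - [0, 0, 3, 0, 0, 0, 0.7]
    - [0, 0, 3, 0, 0, 0, 0.7]
    - [0, 0, 2, 0, 0, 0, 0.7]
    - [0, 0, 0, 0, 0, 0, 0.7]
    - [0, 0, 0, 0, 0, 0, 0.7]

```text
time_s: 2.7
tool_pos: [0.5101, -0.0198, 0.1016]
tool_rot: [-180.0, 0.1, 13.7]
force: [-0.3, -0.1, 0.7]
grip_width: 0.061
```

```bash
python3 - <<'E'
from h import *
for n in("wrist","side"): cv2.imwrite(f"pics/{n}2.png",env.read_camera(n)["img"])
E
```

```text
(no output)
```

View pics/wrist2.png

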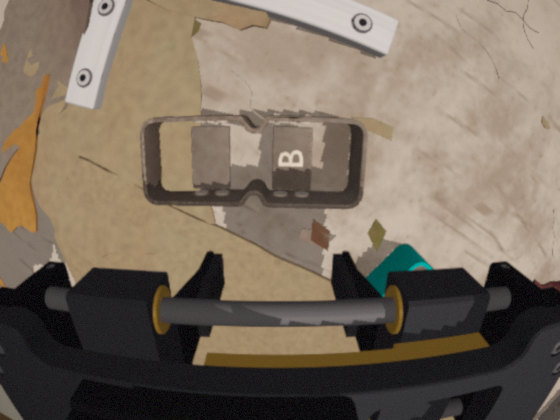

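View pics/side2.png

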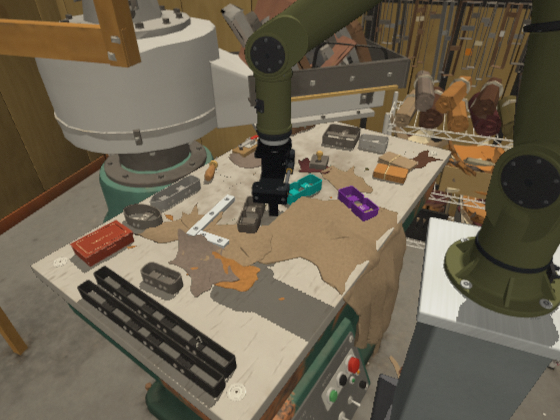

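Call:
drive_tool:
  commands:
    - [0.3, -1.0, 0.5, 0, 0, 0, 0.7]
    - [0.0, 0, 1.7, 0, 0, 0, 0.7]
    - [0.7, 0, 0, 0, 0, 0, 0.7]
    - [0.7, 0, 0, 0, 0, 0, 0.7]
    - [0.7, 0, 0, 0, 0, 0, 0.7]
    - [0.7, 0, 0, 0, 0, 2, 0.7]
    - [0.7, 0, 0, 0, 0, 2, 0.7]
    - [0, 0, 0, 0, 0, 0, 0.7]

```text
time_s: 3.47
tool_pos: [0.548, 0.0003, 0.0816]
tool_rot: [180.0, -0.2, 9.8]
force: [-0.2, 0.3, -0.2]
grip_width: 0.0611
```

```bash
python3 - <<'E'
from h import *
for n in("wrist",): cv2.imwrite(f"pics/{n}3.png",env.read_camera(n)["img"])
E
```

```text
(no output)
```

View pics/wrist3.png

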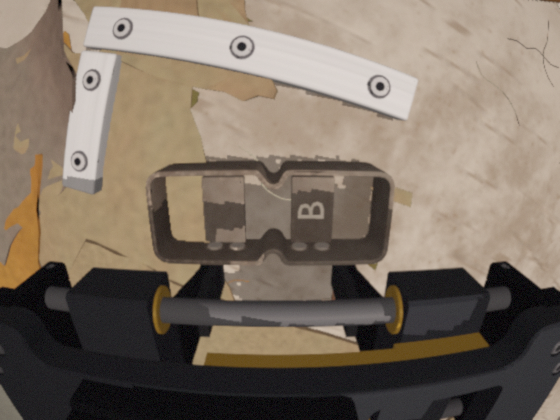

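Both fingers are behind the die's near side, and the die (centre about (270,215)) is parallel to the jaws. I'll keep pushing while turning to the square's angle.

Call:
drive_tool:
  commands:
    - [0.6, -0.2, 0, 0, 0, 2.4, 0.7]
    - [0.6, -0.2, 0, 0, 0, 2.4, 0.7]
    - [0.6, -0.2, 0, 0, 0, 2.4, 0.7]
    - [0.6, -0.2, 0, 0, 0, 2.4, 0.7]
    - [0.6, -0.2, 0, 0, 0, 2.4, 0.7]
    - [0.6, -0.2, 0, 0, 0, 2.2, 0.7]
    - [0, 0, 0, 0, 0, 0, 0.7]

```text
time_s: 4.1
tool_pos: [0.5817, 0.0148, 0.0809]
tool_rot: [-180.0, -0.1, -4.4]
force: [0.1, -0.1, 0.3]
grip_width: 0.061
```

```bash
python3 - <<'E'
from h import *
for n in("wrist",): cv2.imwrite(f"pics/{n}4.png",env.read_camera(n)["img"])
E
```

```text
(no output)
```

View pics/wrist4.png

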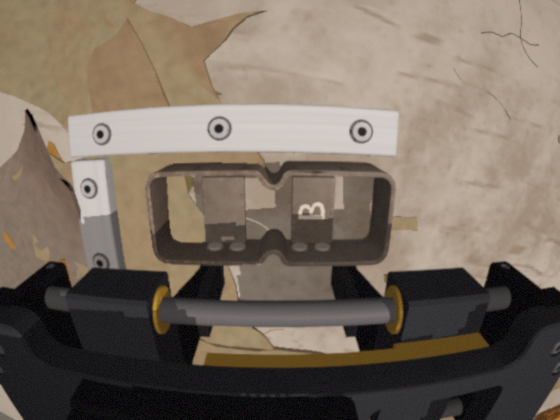

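The die is now parallel to the square. The gap at the long stop is small, and about 2 cm remains at the end stop. Friction carries the die sideways with the fingers.

Call:
drive_tool:
  commands:
    - [0.3, -0.15, 0, 0, 0, 0, 0.7]
    - [0.3, -0.15, 0, 0, 0, 0, 0.7]
    - [0.2, -0.1, 0, 0, 0, 0, 0.7]
    - [0, 0, 0, 0, 0, 0, 0.7]

```text
time_s: 4.48
tool_pos: [0.5879, 0.0175, 0.08]
tool_rot: [179.9, 0.2, -4.4]
force: [-4.7, -1.4, 3.3]
grip_width: 0.0608
```

```bash
python3 - <<'E'
from h import *
r=env.read_camera("wrist");cv2.imwrite("pics/wrist5.png",r["img"])
for p in [(150,172),(392,172)]:print(wplane(r,p,.03).round(4))
E
```

```text
[0.6524 0.0721 0.03  ]
[ 0.6436 -0.0405  0.03  ]
```

View pics/wrist5.png

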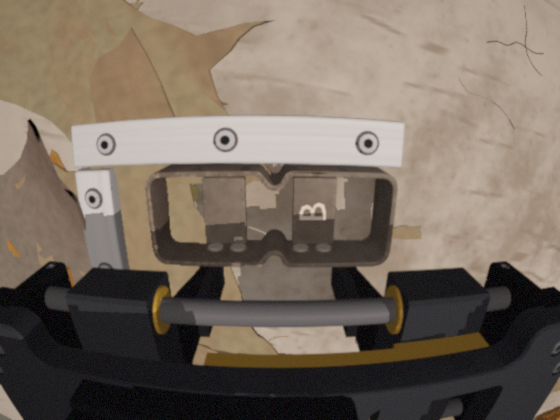

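The long side is on the long stop: a 4.7 N reaction. Next I'll back off, go to the right end with closed fingers, and push along the stop.

Call:
drive_tool:
  commands:
    - [-1.5, 0, 0, 0, 0, 0, 0.7]
    - [0, 0, -3.5, 0, 0, 0, 0]
    - [0, 0, -3.5, 0, 0, 0, 0]
    - [1.2, 2.4, 0, 0, 0, 0, 0]
    - [1.2, 2.4, 0, 0, 0, 0, 0]
    - [1.2, 2.4, 0, 0, 0, 0, 0]
    - [1.2, 2.4, 0, 0, 0, 0, 0]
    - [0, 0, 0, 0, 0, 0, 0]
    - [0, 0, 3.5, 0, 0, 0, 0]
    - [0, 0, 3.0, 0, 0, 0, 0]
    - [0, 0, 0, 0, 0, 0, 0]

```text
time_s: 5.45
tool_pos: [0.611, -0.0803, 0.0795]
tool_rot: [-179.9, 0.5, -4.4]
force: [-1.6, 0.4, -1.1]
grip_width: 0.0036
```

```bash
python3 - <<'E'
from h import *
r=env.read_camera("wrist");cv2.imwrite("pics/wrist6.png",r["img"])
cv2.imwrite("pics/side6.png",cv2.resize(env.read_camera("side")["img"][130:290,120:340],None,fx=3.5,fy=3.5))
E
```

```text
(no output)
```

View pics/wrist6.png

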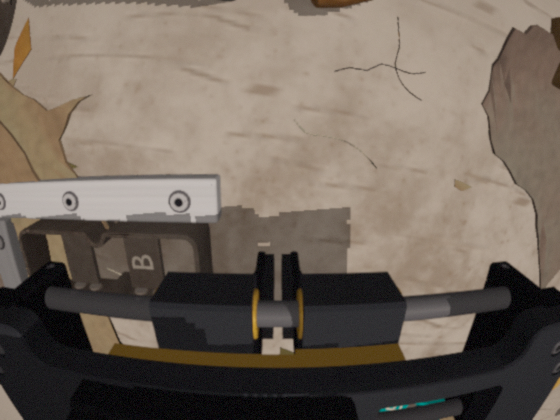

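View pics/side6.png

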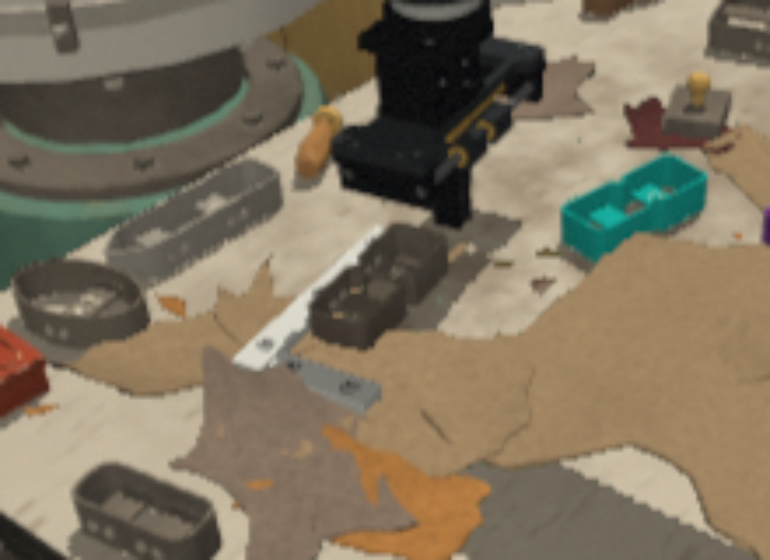

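The die lies flush along the long stop, and the closed fingers are beyond its right end. I'll push left.

Call:
drive_tool:
  commands:
    - [0, -0.6, 0, 0, 0, 0, 0]
    - [0, -0.6, 0, 0, 0, 0, 0]
    - [0, -0.6, 0, 0, 0, 0, 0]
    - [0, -0.6, 0, 0, 0, 0, 0]
    - [0, -0.6, 0, 0, 0, 0, 0]
    - [0, -0.6, 0, 0, 0, 0, 0]
    - [0, 0, 0, 0, 0, 0, 0]

```text
time_s: 6.13
tool_pos: [0.6177, -0.0432, 0.0859]
tool_rot: [180.0, -0.1, -4.3]
force: [-0.3, 0.0, 0.4]
grip_width: 0.0003
```

```bash
python3 - <<'E'
from h import *
cv2.imwrite("pics/side7.png",cv2.resize(env.read_camera("side")["img"][130:290,120:340],None,fx=3.5,fy=3.5))
E
```

```text
(no output)
```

View pics/side7.png

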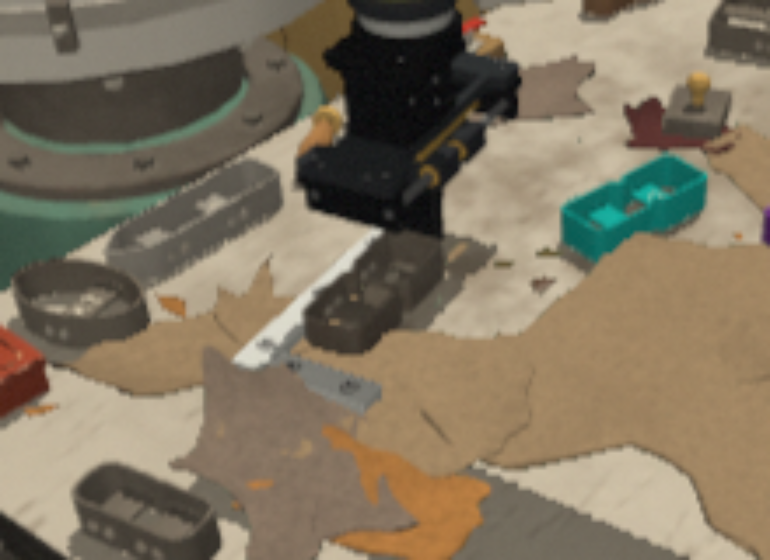

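Call:
drive_tool:
  commands:
    - [0, -0.4, 0.1, 0, 0, 0, 0]
    - [0, -0.4, 0.1, 0, 0, 0, 0]
    - [0, -0.4, 0, 0, 0, 0, 0]
    - [0, 0, 0, 0, 0, 0, 0]

```text
time_s: 6.52
tool_pos: [0.6181, -0.0313, 0.083]
tool_rot: [-180.0, 0.0, -4.3]
force: [0.9, -1.6, 1.2]
grip_width: 0.0006
```

```bash
python3 - <<'E'
from h import *
cv2.imwrite("pics/side8.png",cv2.resize(env.read_camera("side")["img"][130:290,120:340],None,fx=3.5,fy=3.5))
E
```

```text
(no output)
```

View pics/side8.png

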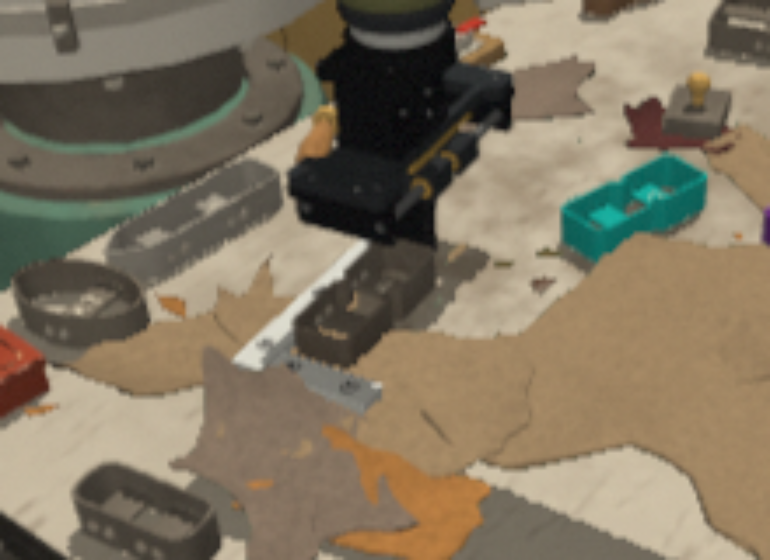

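Call:
drive_tool:
  commands:
    - [0, -0.3, 0, 0, 0, 0, 0]
    - [0, -0.2, 0, 0, 0, 0, 0]
    - [0, 0, 0, 0, 0, 0, 0]

```text
time_s: 6.82
tool_pos: [0.6183, -0.0266, 0.083]
tool_rot: [-180.0, 0.0, -4.3]
force: [0.2, -0.4, -0.4]
grip_width: 0.0008
```

Call:
drive_tool:
  commands:
    - [0, -0.2, 0, 0, 0, 0, 0]
    - [0, 0, 0, 0, 0, 0, 0]

```text
time_s: 6.98
tool_pos: [0.6185, -0.0249, 0.0831]
tool_rot: [-180.0, 0.0, -4.3]
force: [-0.7, -0.3, -1.0]
grip_width: 0.0004
```

```bash
python3 - <<'E'
from h import *
cv2.imwrite("pics/side9.png",cv2.resize(env.read_camera("side")["img"][180:270,170:270],None,fx=6.5,fy=6.5))
E
```

```text
(no output)
```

View pics/side9.png

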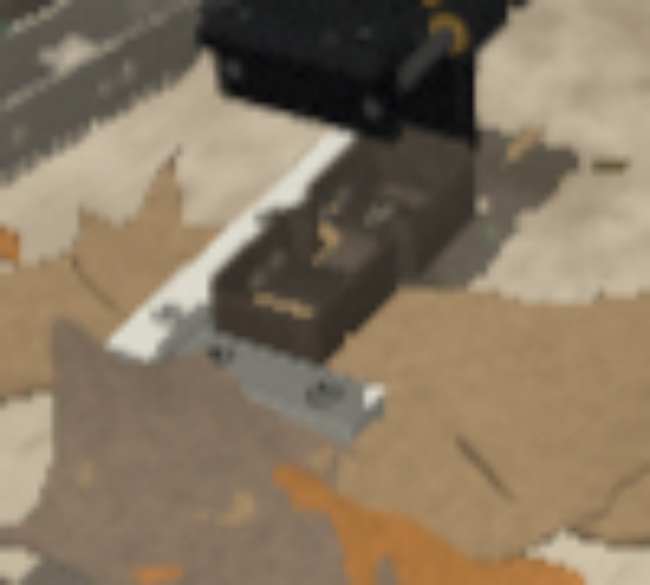

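Call:
drive_tool:
  commands:
    - [0, -0.2, 0, 0, 0, 0, 0]
    - [0, 0, 0, 0, 0, 0, 0]

```text
time_s: 7.2
tool_pos: [0.6188, -0.0231, 0.0831]
tool_rot: [-180.0, 0.0, -4.4]
force: [1.0, -0.5, -1.0]
grip_width: 0.0005
```

Call:
drive_tool:
  commands:
    - [0, -0.2, 0, 0, 0, 0, 0]
    - [0, 0, 0, 0, 0, 0, 0]

```text
time_s: 7.37
tool_pos: [0.6189, -0.0222, 0.0832]
tool_rot: [179.9, 0.0, -4.4]
force: [-1.0, -1.8, -0.4]
grip_width: 0.0004
```

Call:
drive_tool:
  commands:
    - [0, -0.2, 0, 0, 0, 0, 0]
    - [0, 0, 0, 0, 0, 0, 0]

```text
time_s: 7.53
tool_pos: [0.6189, -0.022, 0.0832]
tool_rot: [179.8, 0.0, -4.5]
force: [-1.4, -5.5, 1.1]
grip_width: 0.0005
```

Call:
drive_tool:
  commands:
    - [0, -0.2, 0, 0, 0, 0, 0]
    - [0, 0, 0, 0, 0, 0, 0]

```text
time_s: 7.7
tool_pos: [0.6189, -0.0218, 0.0832]
tool_rot: [179.7, 0.1, -4.5]
force: [-2.1, -8.9, 2.2]
grip_width: 0.0002
```

The force rises (8.9 N) with no further motion, so the end is against the end stop. I'll back away, lift and check.

Call:
drive_tool:
  commands:
    - [0, 1.5, 0, 0, 0, 0, 0]
    - [0, 1.5, 0, 0, 0, 0, 0]
    - [0, 0, -4, 0, 0, 0, 0]
    - [-2, 0, -4, 0, 0, 0, 0]
    - [-3, 0, -2, 0, 0, 0, 0]
    - [-3, 0, -2, 0, 0, 0, 0]
    - [-3, 0, -2, 0, 0, 0, 0]
    - [0, 0, 0, 0, 0, 0, 0]
    - [0, 0, 0, 0, 0, 0, 0]

```text
time_s: 8.45
tool_pos: [0.5087, -0.0385, 0.2224]
tool_rot: [179.9, -0.2, -4.4]
force: [0.4, 0.4, 0.1]
grip_width: 0.0002
```

```bash
python3 - <<'E'
from h import *
for n in("wrist","scene","side"): 
    r=env.read_camera(n)["img"];cv2.imwrite(f"pics/{n}10.png",r)
    if n=="side": cv2.imwrite("pics/side10c.png",cv2.resize(r[180:270,170:290],None,fx=6,fy=6))
E
```

```text
(no output)
```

View pics/wrist10.png

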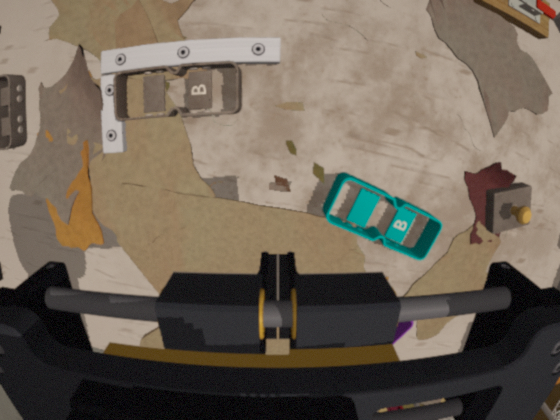

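View pics/side10c.png

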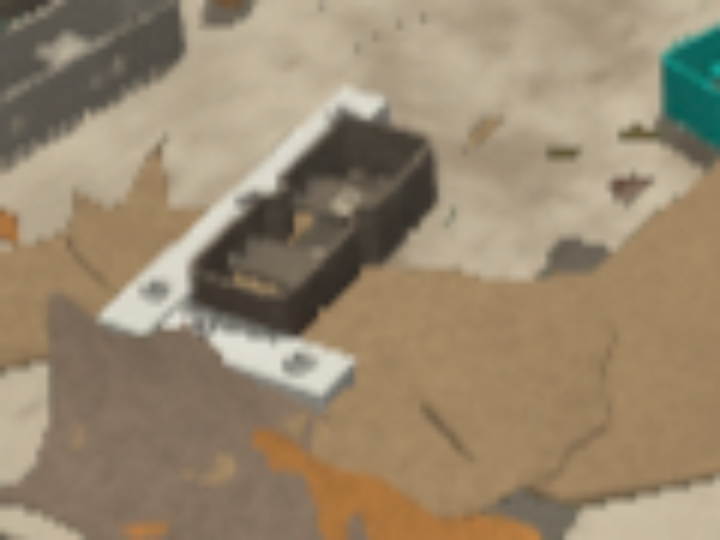

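View pics/scene10.png

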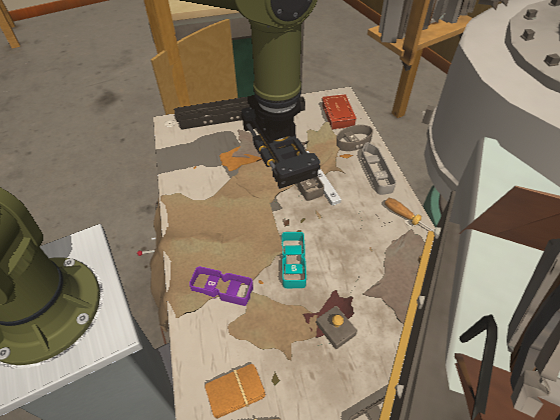

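The die sits in the corner, flush with both stops (wrist centre about (178,92)). The teal and purple dies and the weight look unmoved. I'll check numerically, then hand in.

```bash
python3 - <<'E'
from h import *
r=env.read_camera("wrist")
P=np.array([wplane(r,p,.03)[:2] for p in [(117,71),(240,64),(241,113),(119,119)]])
print(P.round(4)); c=P.mean(0); print("centre",c.round(4))
C=np.array([.652,.101]);a=np.radians(-4.4);R=np.array([[np.cos(a),-np.sin(a)],[np.sin(a),np.cos(a)]]);print("in square",((c-C)@R).round(4))
v=P[0]+P[3]-P[1]-P[2];print("angle vs square y",np.degrees(np.arctan2(*( (v@R)[[0,1]]))).round(1))
w=env.read_camera("scene");print("weight",onplane(w,(338,322),.04).round(3))
cv2.imwrite("pics/d.png",cv2.absdiff(env.read_camera("side")["img"],cv2.imread("pics/side0.png"))[120:310,120:420])
s=cv2.absdiff(env.read_camera("side")["img"],cv2.imread("pics/side0.png")).max(2)
print("side diff weight",s[145:175,300:335].max(),"plain",s[255:300,135:190].max(), "(scene) weight",cv2.absdiff(w["img"],cv2.imread("pics/scene0.png"))[300:350,310:365].max())
E
```

```text
[[ 0.6525  0.0983]
 [ 0.6397 -0.017 ]
 [ 0.5966 -0.0144]
 [ 0.6068  0.101 ]]
centre [0.6239 0.042 ]
in square [-0.0235 -0.061 ]
angle vs square y 1.3
weight [ 0.481 -0.316  0.04 ]
side diff weight 12 plain 13 (scene) weight 8
```

```bash
python3 -c "
from cell import env
print(env.sign_off())"
```

```text
the job is handed in; nothing more can be done
None
```

I slid the dark notched die into the corner of the square without gripping or lifting it, and handed the job in after about 9 s of robot time. I pushed its near long side with the open fingertips, turning it as it went, until it met the long stop (4.7 N reaction). Then I pushed its right end with closed fingers along the stop until it met the end stop (8.9 N, no further motion).

- **Final position:** the wrist camera puts the die's centre at about (-23.5, -61) mm in the square's frame, against a target of (-24, -60) mm. Its long axis is about 1° off the long stop.
- **Bystanders:** comparing pictures from before and after shows no visible change at the plain die (side view) or at the weight (side and scene views).
- **Disagreements:** measuring the die's top corners from two views gave heights of 23–28 mm, against the stated 30 mm. The views also differed by up to about 15 mm on individual corner positions. I relied on the contact forces for the final fit.

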